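# Lock a pressure test cell with a two-pin spanner

### The job

Lock the blue test cell with the two-pin spanner: push both pins fully down into two opposite holes of the brass clamping ring before you turn anything, then turn the ring clockwise (seen from above) with the spanner until the ring's red line meets the red line on the cell's flange. Then lift the spanner out and lay it pins down, with all three feet on the black rubber mat, and let go. Do not touch the ring with the gripper or the arm, do not disturb the samples, the jar, the tin or the brush standing about, and look out for the tall gauge column and the tall concrete core when you choose the pair of holes and the way the handle points.

Things in the scene. Friction and masses are not known exactly. Their poses are not given: they have to be found in the camera images.
- spanner_grip (a point): Loose steel pin spanner, 0.28 to 0.56 kg, lying on two pins and a heel foot. Point: middle of its straight handle bar, where to grip, near the centre of mass, 23 mm above the plane of the feet. Bar 14 mm wide (y), 18 mm tall (14 to 32 mm above the feet), clear from x = -50 to +85 mm. +x points to the head, z up. Orange block 30 x 24 mm at the rear end, x = -85 to -55 mm.
- spanner_head (a point): Spanner head: midway between its two pin tips, at tip level, 100 mm ahead (+x) of spanner_grip and 23 mm lower; same axes. Crossbar above it 108 mm (y) x 22 x 18 mm. The pins, 8 mm diameter, the last 3 mm tapered to 4 mm, project 14 mm below the crossbar, 84.8 mm apart along y.
- pin_a (a point): Tip of the spanner's pin on its +y side.
- pin_b (a point): Tip of the spanner's pin on its -y side.
- heel (a point): Underside of the spanner's 12 mm round, 14 mm tall heel foot, 75 mm behind (-x) spanner_grip, at the level of the pin tips.
- cell: Fixed test cell (place and yaw vary). Origin: centre of the base plate's underside, on the table. x points to the gauge column. Base plate 190 x 190 x 12 mm; blue pot 120 mm diameter; aluminium flange 160 mm diameter, top 100 mm up, with the brass clamping ring on it. A brass valve stub points to +y below the flange.
- cell_mark (a point): Middle of the fixed red line on the flange, at 71 mm from the cell's axis in the cell's -x direction, 100 mm above the table.
- gauge_column (a point): Centre of the round gauge (48 mm diameter, 22 mm thick) on top of its fixed 20 mm column, which stands 122 mm from the cell's axis in the cell's +x direction; the gauge's top is 259 mm above the table. An obstacle to handle and gripper.
- clamp_ring (a joint): Turn of the clamping ring, rad. Grows clockwise as seen from above; it starts between 0.1 and 0.7; 1.30 is locked, with the two red lines meeting; the ring can overrun to a stop at 1.60. It stays where it is left; friction 0.3 N m.
- ring_top (a point): Centre of the clamping ring's top face, on the cell's axis, 116.5 mm above the table. Ring 123 mm diameter, 16 mm thick. Axes turn with it: +x points to its red line; four 11 mm through holes at x = +-30, y = +-30 mm (42.4 mm from the axis). The pins go in until the crossbar lies on the ring; the handle then points out over one of the two other holes.
- ring_mark (a point): Middle of the ring's own red line, on its top face 53 mm from the axis.
- mat: Fixed black rubber tool mat, 280 (x) x 175 (y) x 5 mm. Origin: centre of its underside, on the table. The brush lies on its +y half.
- brush_mid (a point): Middle of a loose brush, 180 mm long along the mat's x roughly (75 mm behind, 105 mm ahead of this point), 24 mm wide, 16 mm high, on the mat about 58 mm to the +y side of its centre line. Leave it.
- core_mid (a point): Middle of a loose standing concrete core, 70 mm diameter, 170 mm high, beside the cell about 165 mm from its axis, on its +y or its -y side: an obstacle taller than the ring. Leave it.
- cube_mid (a point): Middle of a loose concrete cube, 71 mm, on the other side of the cell; lower than the flange. Leave it.
- small_cube_mid (a point): Middle of a loose red-brown cube, 50 mm, ahead of the spanner's head. Leave it.
- tin_mid (a point): Middle of a loose aluminium tin, 48 mm diameter, 60 mm high, behind the spanner's heel. Leave it.
- prism_mid (a point): Middle of a loose mortar bar 40 x 160 x 40 mm at the back. Leave it.
- jar_mid (a point): Middle of a loose clear jar with a black cap, 60 mm diameter, 90 mm high, at the back. Leave it.

How it is judged:
On the way, in this order (a step that is already met when the one before it is completed fails the run):
1. both pins of the spanner are down in two opposite holes (at least 8 mm deep) while the ring has not yet been turned (z of each of pin_a, pin_b in the frame of ring_top below -0.008 m and horizontal distance between spanner_head and ring_top below 0.005 m and distance of ring_mark from where it was at the start of the episode below 0.008 m), for 0.1 s.
2. the ring has been turned to the locked mark with both pins still in the holes (z of each of pin_a, pin_b in the frame of ring_top below -0.008 m and horizontal distance between spanner_head and ring_top below 0.005 m and value of joint clamp_ring between 1.2 and 1.4 rad), for 0.1 s.
At the end, for the whole second after the job is handed in: The ring reads 1.30 within 0.10 rad (red lines meeting within about 5 mm) and is still; the spanner lies at rest on the mat, pins down, level within 0.1 rad, with both pin tips and the heel foot within the mat's outline and less than 11 mm above the table (the mat is 5 mm thick) (value of joint clamp_ring between 1.2 and 1.4 rad and x of pin_a in the frame of mat between -0.138 and 0.138 m and y of pin_a in the frame of mat between -0.086 and 0.086 m and z of each of pin_a, pin_b, heel in the frame of mat below 0.011 m and x of pin_b in the frame of mat between -0.138 and 0.138 m and y of pin_b in the frame of mat between -0.086 and 0.086 m and x of heel in the frame of mat between -0.138 and 0.138 m and y of heel in the frame of mat between -0.086 and 0.086 m and angle between spanner's own z axis and vertical below 0.1 rad and linear speed of spanner below 0.02 m/s and velocity of joint clamp_ring below 0.05 rad/s); the robot touches nothing.
It fails at once if the gripper or the arm pushes on the ring (over 1 N) (contact force between any of the fingers, the arm and clamp_ring above 1 N).
It fails at once if the cell's gauge, column or pot is struck (over 15 N) (contact force between any of the fingers, the arm and cell above 15 N).
It fails at once if a bystander is moved by more than 15 mm (distance of any of core_mid, cube_mid, small_cube_mid, tin_mid, prism_mid, jar_mid, brush_mid from where it was at the start of the episode above 0.015 m).
It also fails if it takes over 64 s, if anything falls off the work surface, if the arm or the gripper's body presses on something with over 40 N, if the wrist force passes 120 N, or if a joint passes its speed limit or range.

### The arm

A 7-joint arm with a two-finger parallel gripper is mounted at the origin on the work surface. World frame = base frame: x ahead of the robot, y to its left, z up, the work surface at z = 0. Lengths are in m, angles in rad, forces in N, time in s.
With the tool pointing down it reaches from about 0.425 to 0.925 m from the base axis. Payload 6.8 kg.
Tool frame: the origin (TCP) lies between the finger pads; the fingertips stand r.tip_reach ahead of it and the grasp point (between the pads) lies 11 mm behind it (r.tip_reach is the distance from the TCP to the fingertips, in m); z points along the fingers, y is the direction in which the jaws open and shut (so a half turn about z gives the same grasp; the last joint's range is limited). The gripper opens to 85 mm and grips with 20 to 120 N. Pads are 22 mm wide; open, the fingers measure 114 mm over their backs; the gripper's body (76 mm by 85 mm) begins 54 mm behind the grasp point. The pads swing forward as they close: fully open they stand 13 mm farther back than shut.
Start: joints at [0.994, 0.477, 0.022, 1.555, -0.011, 1.109, -0.083], TCP at [0.305, -0.602, 0.239] pointing down, gripper open.
Joint ranges: [-2.96, 2.96], [-0.34, 2.1], [-1.41, 1.46], [0.24, 2.44], [-1.37, 4.51], [0.17, 1.92], [-2.96, 2.96]. Speed limits (rad/s): [2.39, 2.39, 3.14, 3.14, 3.14, 3.14, 3.14].

### API

Orientations are given as a rotation vector (axis times angle).
In Python, from bench import r, eyes, spotter gives the robot as it stands.
- The arm moves only by the tool carry_out, never from a script. Its argument "series" is text: rows parted by semicolons, each of 5 numbers parted by spaces: the shift along the tool's x, y, z in cm, then the turn about the tool's z in rad, then the opening, from 0 (shut) to 1 (fully open). In form: x y z yaw gripper; .... A call has 1 to 8 rows; each row shifts and turns the commanded pose from where the row before left it, along the tool's axes as they then stand; what a row does not reach is not made up. A row lasts 1/8 s, in which the tool goes at most 62.5 mm and 10.7 degrees, less where a joint would pass 70% of its speed; a pose out of reach is approached as far as the arm can. A call with a gripper value outside its range is refused whole. The fingers move at their own pace and stop on an object; "grip_force" is the grip in N (left out, the last holds). Time passes only in rows, so rows that do not move let the fingers close. It gives the time, the measured TCP pose, the force and the opening at its end, in the units of the state.
- r.get_obs(): the state, without advancing time (a new reading comes with each control period).
- eyes.grab_frame(name): name is "side" or "top" or "wrist"; returns a dict with "color" (384x512x3 uint8, blue, green, red), "intrinsics" (3x3 intrinsics, pixels), "R" (3x3) and "t" (3): a world point X has camera coordinates R X + t; the wrist camera has in their place "T_tool_cam" (4x4, takes a point from camera to tool coordinates, whose origin is the TCP and whose axes are the flange's). Camera axes: x right, y down, z forward; pixel columns grow to the right and rows downward; lengths in m; the calibration is good to about 2 mm. The wrist camera is an equidistant fisheye: a pixel r from the principal point sees the ray r / f radians off the axis. A picture is of the moment at which its call begins: read the wrist's pose just before it. There is no depth.
- r.hand_in(): hands the job in, once; it reports no verdict.
Trained networks look in a picture, given as the dict that the camera call returned (one of the last four; its "shot" number tells which), for a name from the list of things; names that differ only in an ending like _2 or _b are one class to them, and where a whole thing is asked for, a point or a joint stands for the part that bears it (a point fixed in the world has none). Each returns a list of dicts, best first, with "confidence" (0 to 1); they miss things now and then, are a little off and sometimes report something else, mostly with a low value. They report only what shows in the picture. A call takes as long as a camera call.
- spotter.search_frame(picture, query): "uv" ([column, row] in pixels, amid what is visible of it).
- spotter.trace(picture, query): "pixels" (384x512 bool, what is visible of it) and "uv" ([column, row] in pixels, amid what is visible of it).
- spotter.mark_of(picture, query): "uv" ([column, row] in pixels: a listed point, or the origin of a listed thing).
The state is a dict: "clock": time; "joints": joint angles; "qvel": joint speeds; "tau": joint torques, N m; "tcp_pos": TCP position; "orientation": TCP orientation; "contact_force": force on the tool from outside, world axes, zero at the start; "moment": the same for the moment, N m; "grip_width": finger opening in m.
Only numpy, scipy, OpenCV 4.12 (cv2) and the standard library are available. Lean on these libraries where they do the work, as an engineer would, in place of code of your own. Each camera call takes 0.05 s, during which the arm holds its last target.

## Working session

There is one attempt and no reset: what is moved stays moved. The work goes in short steps, Python scripts to look and compute and a tool call to move; the robot and the scene stay as the last step left them, time stands still between calls to the robot, and variables do not carry over. Pictures are saved under pics/ and viewed, and the job is handed in when it is done.

Besides the shell and the picture viewer there is one more tool, called after "Request:" as name(argument=value, ...), one argument or row to a line, values as JSON. carry_out: Moves the arm, as the interface text tells. Its arguments: {"type":"object","properties":{"series":{"type":"string"},"grip_force":{"type":"number"}},"required":["series"]}

```bash
ls; mkdir -p pics; python3 - <<'E'
from bench import r, eyes, spotter
import cv2
o=r.get_obs(); print(o, r.tip_reach)
for n in ["side","top","wrist"]:
    p=eyes.grab_frame(n); cv2.imwrite(f"pics/a_{n}.png",p["color"]); print(n,{k:v for k,v in p.items() if k!="color"})
E
```

```text
pics
{'clock': 0.0, 'joints': array([ 0.99388998,  0.47782586,  0.02236501,  1.55646384, -0.01148904,
        1.1093531 , -0.08305502]), 'qvel': array([ 0.00024097,  0.00058406, -0.00176331, -0.00171043,  0.00079432,
       -0.00176449, -0.00070622]), 'tau': array([ 1.45983438e-03, -5.96441031e+01,  1.60862993e+00, -2.81194228e+01,
        1.25808595e-02,  9.37874982e-03,  1.21972380e-05]), 'tcp_pos': array([ 0.30467659, -0.60165175,  0.23830373]), 'orientation': array([-3.05388826e+00, -7.29325314e-01,  9.51201762e-04]), 'contact_force': array([-0.36569485, -0.60231607,  0.33933013]), 'moment': array([-0.01315981,  0.03390758,  0.00037188]), 'grip_width': 0.08525136732826574} 0.008
side {'intrinsics': array([[361.78451695,   0.        , 253.8941319 ],
       [  0.        , 361.78451695, 189.32734362],
       [  0.        ,   0.        ,   1.        ]]), 'R': array([[-0.73401909, -0.67871744, -0.02363524],
       [-0.3556521 ,  0.41381305, -0.83801572],
       [ 0.57855645, -0.60671361, -0.54513396]]), 't': array([0.4199917 , 0.35092841, 0.89019349]), 'shot': 1}
top {'intrinsics': ar
[... 210 characters left out ...]
   [-0.98796361,  0.00849383, -0.15445309],
       [ 0.15455013,  0.01228847, -0.98790852]]), 't': array([-0.00286161,  0.60224425,  1.73302951]), 'shot': 2}
wrist {'intrinsics': array([[297.31863964,   0.        , 251.51424318],
       [  0.        , 297.31863964, 192.51558313],
       [  0.        ,   0.        ,   1.        ]]), 'T_tool_cam': array([[ 9.68638558e-04, -9.56397372e-01, -2.92066992e-01,
         7.33689831e-02],
       [ 9.99999530e-01,  9.35552204e-04,  2.52950303e-04,
         3.91823746e-04],
       [ 3.13229132e-05, -2.92067100e-01,  9.56397830e-01,
        -1.33918268e-01],
       [ 0.00000000e+00,  0.00000000e+00,  0.00000000e+00,
         1.00000000e+00]]), 'shot': 3}
```

View pics/a_side.png

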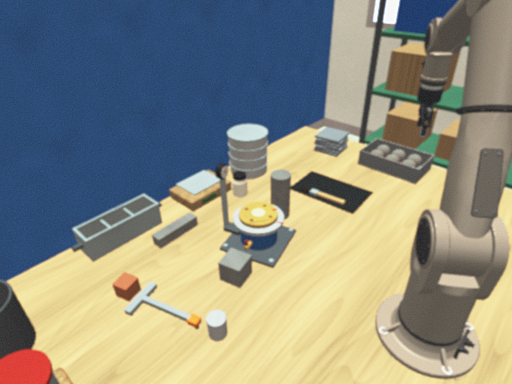

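View pics/a_top.png

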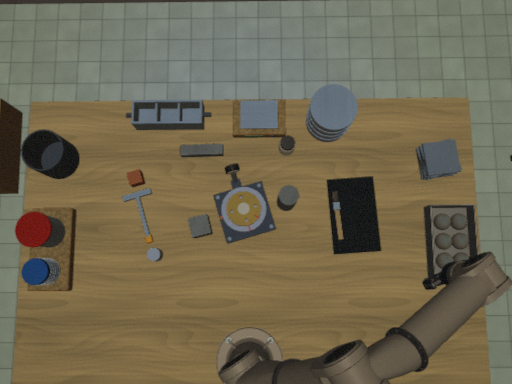

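View pics/a_wrist.png

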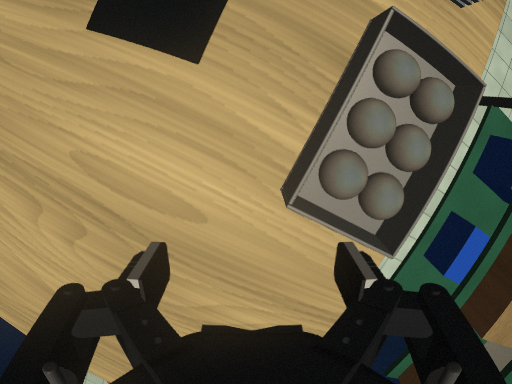

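The top view has +x up and +y left. The spanner is at about (140,215), the cell at (243,208), the column at (233,175), the core at (288,197) and the mat at (355,215). Next I measure these.

```bash
cat > h.py <<'E'
import numpy as np, cv2
from scipy.spatial.transform import Rotation as Ro
from bench import r, eyes, spotter
def campose(p,o=None):
    """returns Rcw (cam->world), cam centre"""
    if "R" in p: R=np.array(p["R"]); return R.T, -R.T@p["t"]
    T=np.eye(4); T[:3,:3]=Ro.from_rotvec(o["orientation"]).as_matrix(); T[:3,3]=o["tcp_pos"]
    W=T@p["T_tool_cam"]; return W[:3,:3],W[:3,3]
def ray(p,uv,o=None):
    K=p["intrinsics"]; d=np.array([(uv[0]-K[0,2])/K[0,0],(uv[1]-K[1,2])/K[1,1],1.])
    if "R" not in p:
        a=np.hypot(d[0],d[1]); s=np.sin(a)/max(a,1e-9); d=np.array([d[0]*s,d[1]*s,np.cos(a)])
    Rc,c=campose(p,o); return c,Rc@(d/np.linalg.norm(d))
def onz(p,uv,z,o=None):
    c,d=ray(p,uv,o); return c+d*(z-c[2])/d[2]
def proj(p,X,o=None):
    Rc,c=campose(p,o); q=(np.atleast_2d(X)-c)@Rc; K=p["intrinsics"]
    if "R" in p: xy=q[:,:2]/q[:,2:]
    else:
        n=np.hypot(q[:,0],q[:,1]); a=np.arctan2(n,q[:,2]); xy=q[:,:2]*(a/np.maximum(n,1e-9))[:,None]
    return xy*[K[0,0],K[1,1]]+K[:2,2]
def tri(rays):
    A=np.zeros((3,3));b=np.zeros(3)
    for c,d in rays:
        M=np.eye(3)-np.outer(d,d);A+=M;b+=M@c
    X=np.linalg.solve(A,b)
    return X,max(np.linalg.norm((np.eye(3)-np.outer(d,d))@(X-c)) for c,d in rays)
Z=dict(spanner_grip=.023,spanner_head=0,pin_a=0,heel=0,cell=0,cell_mark=.1,gauge_column=.25,ring_top=.1165,ring_mark=.1165,mat=0,brush_mid=.013,core_mid=.085,cube_mid=.0355,small_cube_mid=.025,tin_mid=.03,prism_mid=.02,jar_mid=.045)
E
python3 - <<'E'
from h import *
P={n:eyes.grab_frame(n) for n in ["top","side"]}
for q in Z:
    s=q
    for n in P:
        L=spotter.mark_of(P[n],q)
        s+=f" | {n} "+" ".join(f"{l['confidence']:.2f}@{np.round(l['uv'],1)}->{np.round(onz(P[n],l['uv'],Z[q])[:2],3)}" for l in L[:2])
    print(s)
E
```

```text
spanner_grip | top 0.57@[144.2 220.8]->[0.501 0.384] | side 0.62@[173.3 309.3]->[0.503 0.382] 0.26@[240.3 266.5]->[0.48  0.157]
spanner_head | top 0.70@[138.4 193.9]->[0.605 0.414] 0.37@[241.6 210.2]->[0.54  0.025] | side 0.79@[142.8 306.8]->[0.589 0.423]
pin_a | top 0.70@[125.4 200.7]->[0.579 0.462] 0.65@[148.5 191. ]->[0.616 0.376] | side 0.87@[154.1 295.4]->[0.599 0.38 ] 0.76@[131.6 315.3]->[0.587 0.458]
heel | top 0.81@[148.1 240.7]->[0.429 0.373] | side 0.65@[200.1 326.1]->[0.427 0.359]
cell | top 0.98@[245.  210.1]->[0.54  0.013] 0.57@[254. 216.]->[ 0.518 -0.021] | side 0.61@[258.9 241. ]->[0.532 0.019]
cell_mark | top 0.70@[131.9 178.3]->[0.646 0.415] 0.62@[249.  226.5]->[ 0.47  -0.003] | side 0.83@[280.1 222.5]->[ 0.463 -0.003]
gauge_column | top 0.64@[234.1 165.6]->[0.657 0.042] 0.54@[142.7 218.8]->[0.485 0.336] | side 0.69@[325.8 194.2]->[ 0.329 -0.027] 0.66@[224.1 170.1]->[0.63 0.06]
ring_top | top 0.94@[244.2 208.8]->[0.531 0.013] | side 0.62@[255.7 212.6]->[0.538 0.025]
ring_mark | top 0.71@[253.  217.1]->[ 0.502 -0.018] 0.26@[199.3 224.4]->[0.478 0.169] | side 0.61@[274
[... 305 characters left out ...]
 197.3]->[ 0.575 -0.128] | side 0.73@[150.4 297.9]->[0.526 0.423] 0.65@[284.  191.7]->[ 0.575 -0.162]
cube_mid | top 0.85@[203.8 228.5]->[0.47  0.162] 0.51@[249.7 231.6]->[ 0.457 -0.005] | side 0.92@[237.5 267.8]->[0.473 0.175]
small_cube_mid | top 0.68@[131.5 175.9]->[0.669 0.436] | side 0.69@[127.9 285.9]->[0.661 0.419]
tin_mid | top 0.59@[157.5 253.5]->[0.381 0.331] 0.50@[284.4 199. ]->[ 0.577 -0.134] | side 0.68@[216.6 323.6]->[0.383 0.339]
prism_mid | top 0.74@[234.4 166.8]->[0.702 0.051] 0.71@[199.2 149.5]->[0.769 0.184] | side 0.61@[180.8 228.1]->[0.759 0.161]
jar_mid | top 0.63@[285.1 143.7]->[ 0.782 -0.139] | side 0.70@[239.5 185.5]->[ 0.768 -0.132] 0.21@[216.2 321.6]->[0.378 0.343]
```

Request:
carry_out(
  series="0 0 -5 0 1; 0 0 -5 0 1; 4.4 -4 -4 0 1; 4.4 -4 0 0 1; 4.4 -4 0 0 1; 4.4 -4 0 0 1; 4.4 -4 0 0 1; 4.4 -4 0 0 1",
  grip_force=80,
)

```text
clock: 2.95
tcp_pos: [0.4298, -0.2741, 0.3745]
orientation: [3.055, 0.729, 0.001]
contact_force: [1.0, 0.6, -0.0]
grip_width: 0.0854
```

Request:
carry_out(
  series="4.4 -4 0 0 1; 4.4 -4 0 0 1; 4.4 -4 0 0.16 1; 0 0 0 0 1",
)

```text
clock: 3.45
tcp_pos: [0.4936, -0.1057, 0.3745]
orientation: [-3.1, -0.502, -0.002]
contact_force: [0.3, -0.5, -0.3]
grip_width: 0.0855
```

```bash
python3 - <<'E'
from h import *
o=r.get_obs(); print(o["clock"],o["tcp_pos"],o["joints"].round(2))
p=eyes.grab_frame("wrist"); cv2.imwrite("pics/b_wrist.png",p["color"])
for q in ["cell","cell_mark","ring_top","ring_mark","gauge_column","core_mid"]:
    print(q,[(round(l['confidence'],2),np.round(l['uv'],1).tolist(),onz(p,l['uv'],Z[q],o).round(4).tolist()) for l in spotter.mark_of(p,q)[:3]])
E
```

```text
3.45 [ 0.49362631 -0.10570158  0.37453443] [ 0.38  0.11 -0.32  1.75  0.03  1.29 -1.19]
cell [(0.97, [191.2, 104.1], [0.5338, 0.016, 0.0])]
cell_mark [(0.83, [174.6, 156.9], [0.4611, -0.0015, 0.1])]
ring_top [(0.92, [173.0, 103.7], [0.5342, 0.0175, 0.1165])]
ring_mark [(0.7, [197.5, 133.5], [0.5053, -0.0264, 0.1165])]
gauge_column [(0.67, [23.6, 144.2], [0.4623, 0.1449, 0.25])]
core_mid []
```

View pics/b_wrist.png

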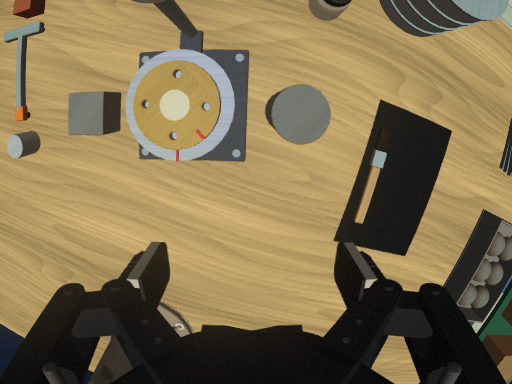

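The ring is in clear view: the ring line is at (200,134), the flange line at (178,156), and the holes are at about (178,74), (146,104), (207,106) and (174,136). I'll refine these by colour.

```bash
cat >> h.py <<'E'
def plane_patch(p,o,c,z,half=.1,n=500,scale=None):
    """rectified top view: row up=+x, col left=+y"""
    g=np.linspace(half,-half,n); X,Y=np.meshgrid(g,g,indexing='ij')
    uv=proj(p,np.c_[c[0]+X.ravel(),c[1]+Y.ravel(),np.full(n*n,z)],o).astype(np.float32).reshape(n,n,2)
    return cv2.remap(p["color"],uv[...,0],uv[...,1],cv2.INTER_LINEAR)
E
python3 - <<'E'
from h import *
o=r.get_obs(); p=eyes.grab_frame("wrist")
c=np.array([.534,.0175]); 
for z,nm in((.1165,'ring'),(.1,'fl')):
    im=plane_patch(p,o,c,z); cv2.imwrite(f"pics/b_{nm}.png",im)
    hsv=cv2.cvtColor(im,cv2.COLOR_BGR2HSV)
    f=lambda r_,k:(c[0]+.1-r_*.2/499, c[1]+.1-k*.2/499)
    red=((hsv[...,0]<8)|(hsv[...,0]>172))&(hsv[...,1]>150)&(hsv[...,2]>60)
    N,l,s,ct=cv2.connectedComponentsWithStats(red.astype(np.uint8))
    for i in range(1,N):
        if s[i,4]>30: print(nm,'red',s[i,4],np.round(f(ct[i][1],ct[i][0]),4))
    brass=((hsv[...,0]>14)&(hsv[...,0]<30)&(hsv[...,1]>130)&(hsv[...,2]>90)).astype(np.uint8)
    cs,_=cv2.findContours(brass,cv2.RETR_CCOMP,cv2.CHAIN_APPROX_NONE)
    for k in cs:
        if cv2.contourArea(k)>200:
            (x,y),(a,b),t=cv2.fitEllipse(k); print(nm,'brass contour',cv2.contourArea(k),np.round(f(y,x),4),round(a*.4,1),round(b*.4,1))
E
```

```text
ring red 323 [ 0.5058 -0.0292]
ring red 234 [ 0.4685 -0.0077]
ring brass contour 68672.5 [0.5341 0.0152] 116.4 119.8
ring brass contour 599.0 [0.4936 0.0042] 11.0 11.3
ring brass contour 580.5 [0.5242 0.0551] 10.6 11.5
ring brass contour 677.5 [ 0.5435 -0.0269] 11.1 12.5
ring brass contour 9840.0 [0.5333 0.0156] 44.5 45.0
ring brass contour 637.5 [0.5744 0.0237] 11.2 11.9
fl red 351 [ 0.5035 -0.0266]
fl red 253 [ 0.4645 -0.0042]
fl brass contour 74578.5 [0.5329 0.0196] 121.3 124.8
fl brass contour 650.0 [0.4907 0.0082] 11.3 11.9
fl brass contour 626.5 [0.5226 0.0612] 11.0 11.9
fl brass contour 732.0 [ 0.5427 -0.0243] 11.6 12.9
fl brass contour 10680.0 [0.5321 0.0201] 46.4 46.9
fl brass contour 692.5 [0.5749 0.0285] 11.6 12.4
```

View pics/b_ring.png

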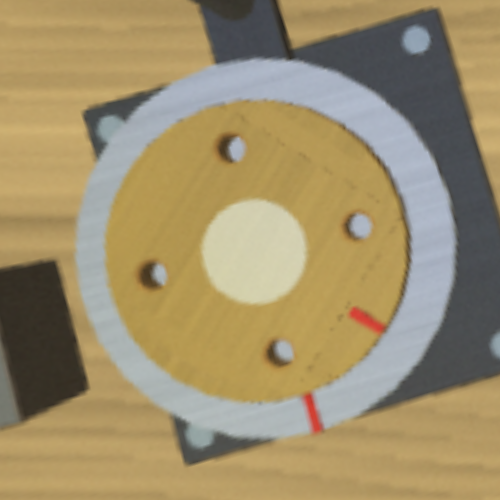

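Request:
carry_out(
  series="1.9 -5.6 0 0 1; 1.9 -5.6 0 0 1; 1.9 -5.6 0 0 1; 1.9 -5.6 0 0 1; 1.9 -5.6 0 0 1; 1.9 -5.6 0 0 1; 1.9 -5.6 3 0 1; 1.9 -5.6 5 0 1",
)

```text
clock: 4.85
tcp_pos: [0.4992, 0.3492, 0.3059]
orientation: [-3.102, -0.49, -0.005]
contact_force: [0.1, -0.4, 0.9]
grip_width: 0.0855
```

Request:
carry_out(
  series="0 0 6 0 1; 0 0 2 0 1; 0 0 0 0 1",
)

```text
clock: 5.22
tcp_pos: [0.4987, 0.3457, 0.225]
orientation: [3.102, 0.488, -0.003]
contact_force: [-0.5, 0.4, -0.0]
grip_width: 0.0857
```

```bash
python3 - <<'E'
from h import *
o=r.get_obs(); print(o["clock"],o["tcp_pos"],o["joints"].round(2))
p=eyes.grab_frame("wrist"); cv2.imwrite("pics/c_wrist.png",p["color"])
for q in ["spanner_grip","spanner_head","pin_a","heel"]:
    print(q,[(round(l['confidence'],2),np.round(l['uv'],1).tolist(),onz(p,l['uv'],Z[q],o).round(4).tolist()) for l in spotter.mark_of(p,q)[:3]])
im=plane_patch(p,o,[.51,.39],.032,half=.14,n=560); cv2.imwrite("pics/c_patch.png",im)
E
```

```text
5.225 [0.49871313 0.34574666 0.2250241 ] [-0.26  0.44 -0.59  1.71  0.28  1.08 -2.2 ]
spanner_grip [(0.62, [214.2, 155.3], [0.5002, 0.3904, 0.023])]
spanner_head [(0.91, [220.7, 70.1], [0.5972, 0.4151, 0.0]), (0.72, [218.3, 204.4], [0.4358, 0.3693, 0.0])]
pin_a [(0.79, [188.5, 70.0], [0.5869, 0.4527, 0.0]), (0.61, [260.3, 66.6], [0.6153, 0.3717, 0.0])]
heel [(0.71, [485.2, 284.5], [0.4262, -0.1529, 0.0]), (0.68, [219.8, 208.8], [0.4306, 0.3658, 0.0])]
```

View pics/c_wrist.png

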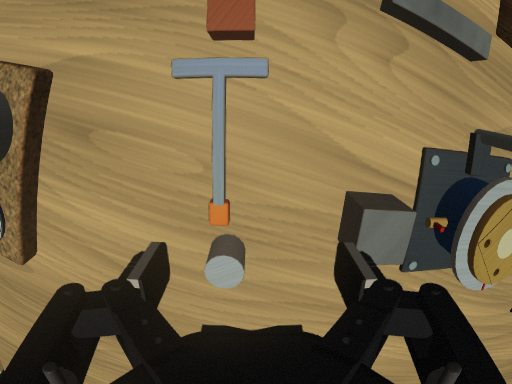

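View pics/c_patch.png

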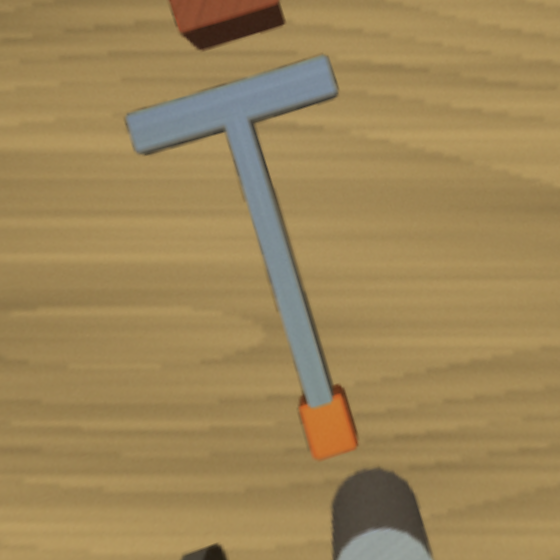

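Request:
carry_out(
  series="2.6 -3.6 4 0.02 1; 0 0 6 0 1; 0 0 4 0 1; 0 0 0 0 1",
)

```text
clock: 5.98
tcp_pos: [0.5109, 0.388, 0.0836]
orientation: [3.105, 0.459, -0.006]
contact_force: [-0.1, 0.2, 0.2]
grip_width: 0.0855
```

```bash
python3 - <<'E'
from h import *
o=r.get_obs(); print(o["clock"],o["tcp_pos"],o["orientation"])
p=eyes.grab_frame("wrist"); cv2.imwrite("pics/d_wrist.png",p["color"])
R=Ro.from_rotvec(o["orientation"]).as_matrix(); print(R.round(4))
im=plane_patch(p,o,[.52,.39],.032,half=.14,n=560)
hsv=cv2.cvtColor(im,cv2.COLOR_BGR2HSV); m=((hsv[...,0]>95)&(hsv[...,0]<125)&(hsv[...,1]>40)&(hsv[...,2]>60)).astype(np.uint8)
N,l,s,ct=cv2.connectedComponentsWithStats(m); i=1+np.argmax(s[1:,4]); m=(l==i); cv2.imwrite("pics/d_patch.png",np.where(m[...,None],im,im//3))
rr,cc=np.nonzero(m); X=np.c_[.66-rr*.28/559,.53-cc*.28/559]
# into tool frame
T=(X-o["tcp_pos"][:2])@R[:2,:2]
for lo in np.arange(-.07,.1,.01):
    k=(T[:,0]>lo)&(T[:,0]<lo+.01)
    if k.sum()>20: print(round(lo,3),k.sum(),(T[k,1].min()*1e3).round(1),(T[k,1].max()*1e3).round(1),(T[k,1].mean()*1e3).round(1))
E
```

```text
5.975 [0.51092439 0.38799033 0.08361672] [ 3.10513482  0.45941154 -0.00616395]
[[ 0.9572  0.2896 -0.0035]
 [ 0.2896 -0.9572 -0.0032]
 [-0.0043  0.002  -1.    ]]
0.08 24 -5.5 38.7 25.0
0.09 3029 -51.1 50.7 4.2
```

View pics/d_patch.png

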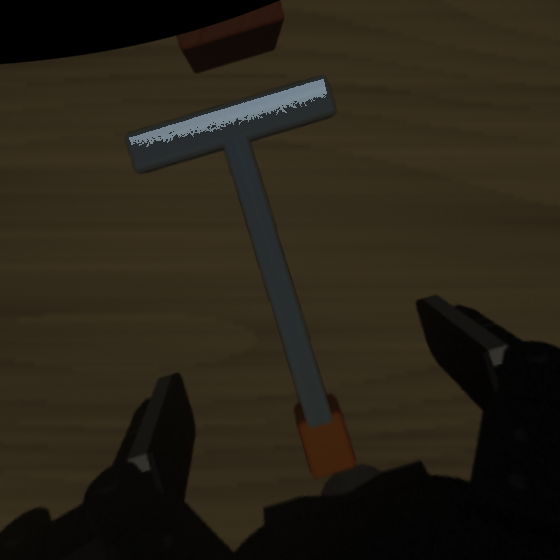

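Request:
carry_out(
  series="0 0 4 0.01 1; 0 0 2.95 0 1; 0 0 0 0 1; 0 0 0 0 0; 0 0 0 0 0; 0 0 0 0 0; 0 0 0 0 0; 0 0 0 0 0",
  grip_force=110,
)

```text
clock: 7.02
tcp_pos: [0.5123, 0.3896, 0.0169]
orientation: [3.11, 0.445, 0.001]
contact_force: [-1.0, -0.4, 6.0]
grip_width: 0.0118
```

Request:
carry_out(
  series="0 0 0 0 0; 0 0 0 0 0",
)

```text
clock: 7.28
tcp_pos: [0.5122, 0.3896, 0.0169]
orientation: [3.11, 0.445, 0.001]
contact_force: [-1.6, -2.5, 5.1]
grip_width: 0.0119
```

Request:
carry_out(
  series="0 0 -2 0 0; 0 0 -4 0 0; 0 0 -5 0 0; 0 0 0 0 0; 0 0 0 0 0",
)

```text
clock: 7.9
tcp_pos: [0.5117, 0.3888, 0.126]
orientation: [3.109, 0.444, -0.001]
contact_force: [0.4, 0.3, -3.3]
grip_width: 0.0121
```

```bash
python3 - <<'E'
from h import *
o=r.get_obs(); print(o["clock"],o["tcp_pos"],o["orientation"],o["grip_width"],o["contact_force"],o["moment"])
for n in("wrist","side"):
    p=eyes.grab_frame(n); cv2.imwrite(f"pics/e_{n}.png",p["color"])
    for q in ["spanner_grip","spanner_head","pin_a","heel"]:
        print(n,q,[(round(l['confidence'],2),np.round(l['uv'],1).tolist()) for l in spotter.mark_of(p,q)[:3]])
E
```

```text
7.9 [0.51165844 0.38881147 0.12601793] [ 3.10931077e+00  4.44250626e-01 -5.07720691e-04] 0.012086565267337911 [ 0.36463991  0.32160952 -3.26376217] [-0.02565142  0.06231008 -0.04983937]
wrist spanner_grip [(0.77, [252.3, 279.1])]
wrist spanner_head [(0.63, [252.1, 76.4])]
wrist pin_a [(0.97, [335.7, 75.4]), (0.9, [166.1, 75.1])]
wrist heel []
side spanner_grip [(0.84, [167.0, 282.8]), (0.55, [178.5, 227.0])]
side spanner_head [(0.77, [133.1, 279.2])]
side pin_a [(0.71, [142.5, 264.8]), (0.67, [133.5, 280.3]), (0.65, [126.6, 288.2])]
side heel [(0.85, [191.4, 297.3]), (0.71, [164.9, 279.0]), (0.71, [274.1, 210.9])]
```

View pics/e_wrist.png

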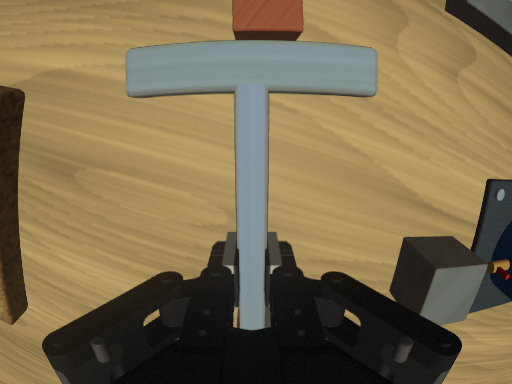

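View pics/e_side.png

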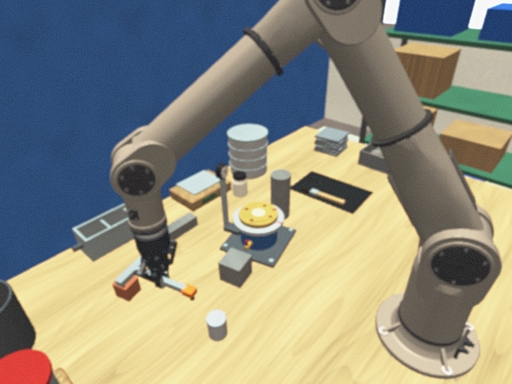

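```bash
python3 - <<'E'
from h import *
o=r.get_obs(); p=eyes.grab_frame("wrist"); T=p["T_tool_cam"]; o2=dict(orientation=np.zeros(3),tcp_pos=np.zeros(3))
# rectify in tool frame: rows: +x up, cols: +y right
n=600; gx=np.linspace(.13,.0,n); gy=np.linspace(-.065,.065,n); X,Y=np.meshgrid(gx,gy,indexing='ij')
uv=proj(p,np.c_[X.ravel(),Y.ravel(),np.full(n*n,-.0151)],o2).astype(np.float32).reshape(n,n,2)
im=cv2.remap(p["color"],uv[...,0],uv[...,1],cv2.INTER_LINEAR); cv2.imwrite("pics/e_rect.png",im)
hsv=cv2.cvtColor(im,cv2.COLOR_BGR2HSV)
for c in (200,300,400): print(c,im[100:240:10,c].tolist())
E
```

```text
200 [[82, 128, 153], [91, 140, 167], [94, 146, 172], [85, 131, 156], [99, 120, 122], [146, 145, 129], [146, 144, 129], [150, 150, 133], [145, 146, 129], [143, 145, 128], [145, 147, 131], [145, 146, 130], [148, 150, 133], [112, 121, 119]]
300 [[54, 81, 145], [52, 79, 139], [42, 65, 122], [28, 37, 59], [99, 110, 107], [149, 147, 130], [149, 146, 130], [152, 152, 134], [148, 147, 130], [145, 145, 128], [148, 148, 130], [145, 145, 128], [148, 149, 132], [167, 152, 136]]
400 [[88, 138, 165], [86, 134, 159], [87, 135, 160], [92, 141, 167], [107, 124, 123], [150, 146, 129], [150, 146, 130], [155, 153, 135], [147, 146, 129], [146, 146, 128], [147, 147, 130], [145, 147, 130], [146, 149, 132], [110, 121, 118]]
```

View pics/e_rect.png

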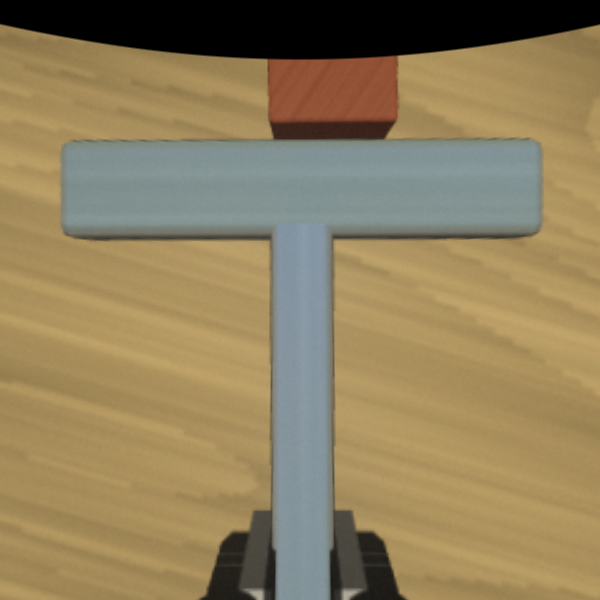

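Request:
carry_out(
  series="-3 1 -3 0 0; -4 3 -3 0 0; -4 4 -0.5 0 0; -1.3 5 0 0.02 0; -1.2 5 0 0.02 0; -1 5 0 0.01 0; -1 5 0 0 0; -0.8 4 0 0 0",
)

```text
clock: 9.45
tcp_pos: [0.4374, 0.034, 0.1914]
orientation: [3.12, 0.365, 0.001]
contact_force: [0.7, 0.6, -2.7]
grip_width: 0.0115
```

Request:
carry_out(
  series="-0.5 3 0 0 0; -0.5 1 0 0 0; 0 0 1.5 0 0; 0 0 0 0 0; 0 0 0 0 0",
)

```text
clock: 10.07
tcp_pos: [0.437, -0.0038, 0.1758]
orientation: [-3.119, -0.37, 0.001]
contact_force: [0.3, 0.0, -2.5]
grip_width: 0.0119
```

```bash
python3 - <<'E'
from h import *
o=r.get_obs(); print(o["clock"],o["tcp_pos"],o["orientation"],o["joints"].round(2))
print(Ro.from_rotvec(o["orientation"]).as_matrix().round(4))
p=eyes.grab_frame("wrist"); cv2.imwrite(f"pics/f_wrist.png",p["color"])
p=eyes.grab_frame("side"); cv2.imwrite(f"pics/f_side.png",p["color"])
E
```

```text
10.075 [ 0.43697011 -0.00377685  0.1758243 ] [-3.11910385e+00 -3.70263598e-01  6.44048383e-04] [ 0.31  0.2  -0.49  2.14  0.13  0.83 -1.59]
[[ 9.722e-01  2.341e-01 -5.000e-04]
 [ 2.341e-01 -9.722e-01  5.000e-04]
 [-3.000e-04 -6.000e-04 -1.000e+00]]
```

View pics/f_wrist.png

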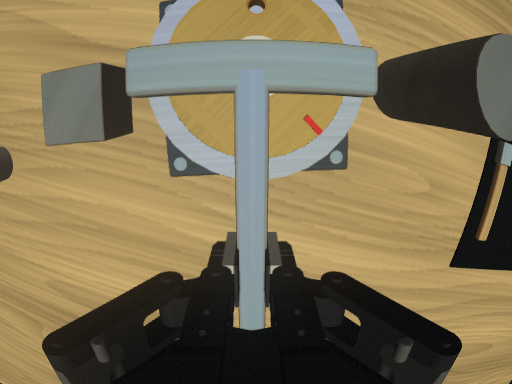

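View pics/f_side.png

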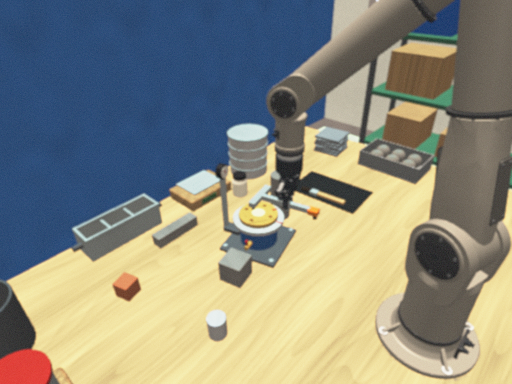

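The pins hover above the ring. The front hole is at (256,8) and the red line at (313,125). I'll fit the ring centre from this picture.

```bash
cat >> h.py <<'E'
from scipy.optimize import least_squares
def ringfit(p,o,c0,z=.1165,R=.0615,save=None):
    n=600;half=.1
    im=plane_patch(p,o,c0,z,half,n)
    if save: cv2.imwrite(save,im)
    hsv=cv2.cvtColor(im,cv2.COLOR_BGR2HSV)
    brass=((hsv[...,0]>12)&(hsv[...,0]<32)&(hsv[...,1]>110))
    k=2*half/(n-1); pts=[]
    for a in np.linspace(0,2*np.pi,720,endpoint=False):
        rs=np.arange(.05,.075,.0002)
        rr=((half-rs*np.cos(a))/k); cc=((half-rs*np.sin(a))/k)
        b=brass[rr.round().astype(int).clip(0,n-1),cc.round().astype(int).clip(0,n-1)]
        s=im[rr.round().astype(int).clip(0,n-1),cc.round().astype(int).clip(0,n-1)].astype(int)
        g=(s[:,2]-s[:,0])  # R-B: brass high, grey low
        j=np.nonzero((g[:-6]>60)&(g[6:]<25))[0]
        if len(j) and g[:j[0]].min()>40:
            t=rs[j[-1]+3] if len(j) else 0
            pts.append([c0[0]+t*np.cos(a),c0[1]+t*np.sin(a)])
    pts=np.array(pts)
    f=lambda v:np.hypot(pts[:,0]-v[0],pts[:,1]-v[1])-v[2]
    s=least_squares(f,[*c0,R],loss='soft_l1',f_scale=.0005)
    red=((hsv[...,0]<8)|(hsv[...,0]>172))&(hsv[...,1]>150)&(hsv[...,2]>60)
    N,l,st,ct=cv2.connectedComponentsWithStats(red.astype(np.uint8))
    reds=[(c0[0]+half-ct[i][1]*k,c0[1]+half-ct[i][0]*k,int(st[i,4])) for i in range(1,N) if st[i,4]>60]
    return s.x,len(pts),np.std(f(s.x)),reds
E
python3 - <<'E'
from h import *
o=r.get_obs(); p=eyes.grab_frame("wrist")
print(ringfit(p,o,[.534,.0145],save="pics/f_ring.png"))
R=Ro.from_rotvec(o["orientation"]).as_matrix()
print("head",o["tcp_pos"]+R@[.0895,.0004,.0169])
E
```

```text
Traceback (most recent call last):
  File "h.py", line 49, in ringfit
    if len(j) and g[:j[0]].min()>40:
                  ~~~~~~~~~~~~^^
ValueError: zero-size array to reduction operation minimum which has no identity
```

View pics/f_ring.png

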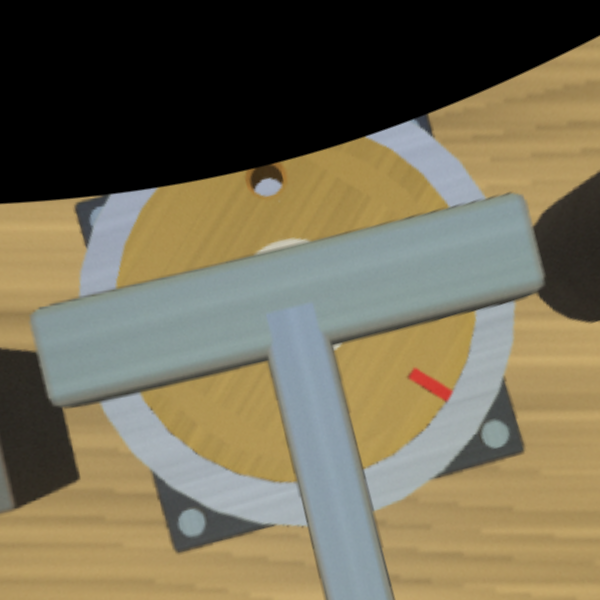

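```bash
sed -i 's/if len(j) and g\[:j\[0\]\].min()>40:/if len(j) and j[0]>3 and g[:j[0]].min()>40:/' h.py
python3 - <<'E'
from h import *
o=r.get_obs(); p=eyes.grab_frame("wrist")
for c in ([.534,.0145],[.532,.013]):
  v=ringfit(p,o,c); print(v)
x=v[0]
for q in v[3]: print("red ang",np.degrees(np.arctan2(q[1]-x[1],q[0]-x[0]))%360, np.hypot(q[1]-x[1],q[0]-x[0]))
R=Ro.from_rotvec(o["orientation"]).as_matrix()
print("head",o["tcp_pos"]+R@[.0895,.0004,.0169])
# front hole approx from patch (267,184)
k=.2/599; h=np.array([.534+.1-184*k,.0145+.1-267*k]); print("hole",h,np.hypot(*(h-x[:2])),np.degrees(np.arctan2(*(h-x[:2])[::-1])))
E
```

```text
(array([0.53291279, 0.01580731, 0.06022037]), 404, np.float64(0.0015571719307942984), [(np.float64(0.5058119943495569), np.float64(-0.029005447935908965), 507)])
(array([0.53280621, 0.01573856, 0.06013144]), 431, np.float64(0.0023291720335521533), [(np.float64(0.5058226424805505), np.float64(-0.028992253228371387), 506)])
red ang 238.8997985060065 0.05223943656121844
head [0.52440286 0.01604908 0.15935519]
hole [0.57256427 0.02535142] 0.040903675505310315 13.592333766053438
```

Request:
carry_out(
  series="0.85 0.2 1.5 0 0; 0 0 1.5 0 0; 0 0 0 0 0; 0 0 0 0 0",
)

```text
clock: 10.78
tcp_pos: [0.4456, -0.005, 0.1462]
orientation: [-3.12, -0.367, 0.0]
contact_force: [-0.8, 0.3, -2.7]
grip_width: 0.0119
```

```bash
python3 - <<'E'
from h import *
o=r.get_obs(); p=eyes.grab_frame("wrist"); print(o["clock"],o["tcp_pos"])
v=ringfit(p,o,[.533,.0155],save="pics/g_ring.png"); print(v)
x=v[0]
for q in v[3]: print("red ang",np.degrees(np.arctan2(q[1]-x[1],q[0]-x[0]))%360, np.hypot(q[1]-x[1],q[0]-x[0]))
R=Ro.from_rotvec(o["orientation"]).as_matrix(); h=o["tcp_pos"]+R@[.0895,.0004,.0169]
print("head",h,np.degrees(np.arctan2(R[1,0],R[0,0])),"move",R[:2,:2].T@(x[:2]-h[:2]))
cv2.imwrite("pics/g_side.png",cv2.resize(eyes.grab_frame("side")["color"][150:280,190:350],None,fx=4,fy=4))
E
```

```text
10.775 [ 0.44562263 -0.00501948  0.14618578]
(array([0.53304097, 0.01575861, 0.0601155 ]), 420, np.float64(0.0016749386661038613), [(np.float64(0.505876536204742), np.float64(-0.029082162149751886), 509)])
red ang 238.7926230151331 0.05242710464958843
head [0.53277052 0.01535399 0.12926869] 13.41397884891109 move [ 0.00035694 -0.00033084]
```

View pics/g_ring.png

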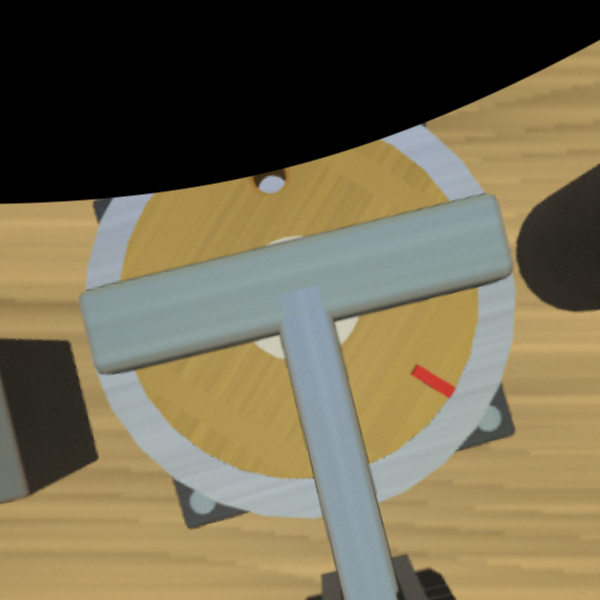

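View pics/g_side.png

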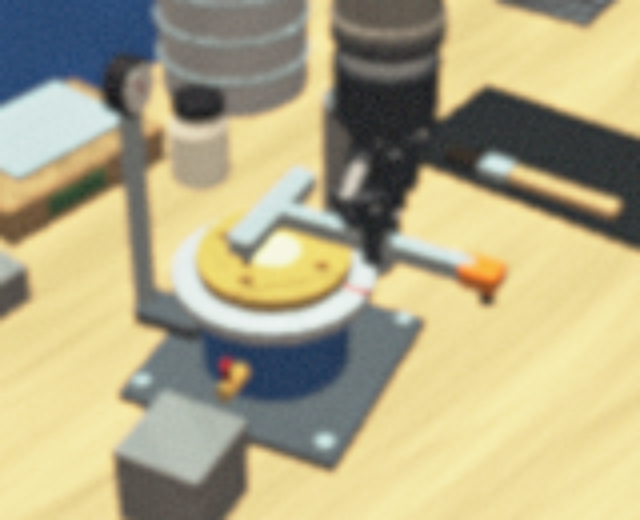

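Request:
carry_out(
  series="0 0 0.8 -0.007 0; 0 0 0.5 0 0; 0 0 0.3 0 0; 0 0 0 0 0",
)

```text
clock: 11.38
tcp_pos: [0.4456, -0.0051, 0.1298]
orientation: [-3.119, -0.378, 0.001]
contact_force: [0.5, 0.1, -2.3]
grip_width: 0.0122
```

Request:
carry_out(
  series="0 0 0.4 0 0; 0 0 0 0 0",
)

```text
clock: 11.62
tcp_pos: [0.4456, -0.0051, 0.1258]
orientation: [-3.119, -0.378, 0.001]
contact_force: [-0.8, 0.4, -2.4]
grip_width: 0.0121
```

Request:
carry_out(
  series="0 0 0.4 0 0; 0 0 0 0 0",
)

```text
clock: 11.88
tcp_pos: [0.4455, -0.0051, 0.1218]
orientation: [-3.119, -0.378, 0.001]
contact_force: [1.0, 0.9, -2.3]
grip_width: 0.012
```

Request:
carry_out(
  series="0 0 0.2 0 0; 0 0 0 0 0",
)

```text
clock: 12.12
tcp_pos: [0.4457, -0.0051, 0.1199]
orientation: [3.119, 0.378, -0.0]
contact_force: [0.0, -0.5, -2.8]
grip_width: 0.0119
```

```bash
python3 - <<'E'
from h import *
o=r.get_obs(); p=eyes.grab_frame("wrist"); print(o["clock"],o["tcp_pos"])
v=ringfit(p,o,[.533,.0155],save="pics/i_ring.png"); print(v)
x=v[0]
for q in v[3]: print("red ang",np.degrees(np.arctan2(q[1]-x[1],q[0]-x[0]))%360)
cv2.imwrite("pics/i_side.png",cv2.resize(eyes.grab_frame("side")["color"][150:280,190:350],None,fx=4,fy=4))
E
```

```text
12.125 [ 0.44565316 -0.00508988  0.11992164]
(array([0.53307461, 0.01581252, 0.06002677]), 387, np.float64(0.002542700871829958), [(np.float64(0.5058140142602844), np.float64(-0.0290157133233752), 513)])
red ang 238.69570337110923
```

View pics/i_ring.png

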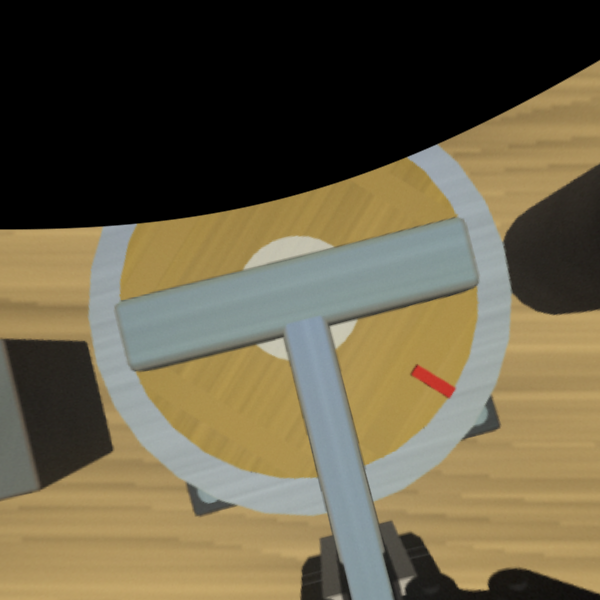

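View pics/i_side.png

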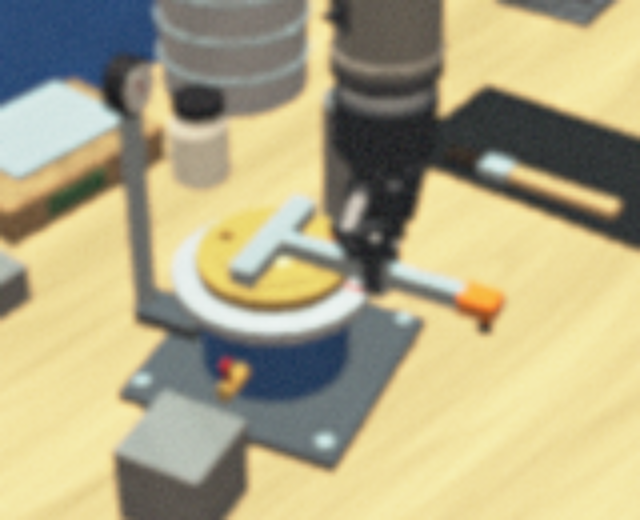

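Request:
carry_out(
  series="0.01 -0.36 0 0.04 0; 0.03 -0.72 0 0.08 0; 0.03 -0.72 0 0.08 0; 0.03 -0.72 0 0.08 0; 0.03 -0.72 0 0.08 0; 0.03 -0.72 0 0.08 0; 0.03 -0.72 0 0.08 0; 0 0 0 0 0",
)

```text
clock: 13.22
tcp_pos: [0.4469, 0.0417, 0.1202]
orientation: [-3.111, 0.434, -0.0]
contact_force: [-0.0, 0.2, -2.9]
grip_width: 0.0117
```

```bash
cat > chk.py <<'E'
from h import *
import sys
o=r.get_obs(); p=eyes.grab_frame("wrist"); print(o["clock"],o["tcp_pos"],o["contact_force"].round(1),o["moment"].round(2))
R=Ro.from_rotvec(o["orientation"]).as_matrix(); h=o["tcp_pos"]+R@[.0897,.0004,.0169]
print("head",h.round(4),"tool yaw",np.arctan2(R[1,0],R[0,0]))
v=ringfit(p,o,[.533,.0155],save=f"pics/{sys.argv[1]}_ring.png"); print(v)
c=[.533,.0158]
for q in v[3]: print("red(ringplane) ang",np.degrees(np.arctan2(q[1]-c[1],q[0]-c[0]))%360,np.hypot(q[1]-c[1],q[0]-c[0]))
v=ringfit(p,o,[.533,.0155],z=.1)
for q in v[3]: print("red(flangeplane) ang",np.degrees(np.arctan2(q[1]-c[1],q[0]-c[0]))%360,np.hypot(q[1]-c[1],q[0]-c[0]))
E
python3 chk.py j
```

```text
13.225 [0.44689928 0.04165351 0.12016342] [-0.   0.2 -2.9] [-0.01 -0.03  0.  ]
head [0.5331 0.0167 0.1033] tool yaw -0.27747893018696734
(array([0.53309098, 0.01603822, 0.06002071]), 382, np.float64(0.001692435069596942), [(np.float64(0.4883376721619366), np.float64(-0.011181187395659417), 512), (np.float64(0.4695381485391158), np.float64(-0.0017027659841611503), 359)])
red(ringplane) ang 211.13680861045836 0.052179574559346
red(ringplane) ang 195.41884585839225 0.06583124947879725
red(flangeplane) ang 212.57158001603406 0.05717067182139039
red(flangeplane) ang 196.22483376286084 0.07210425442174795
```

View pics/j_ring.png

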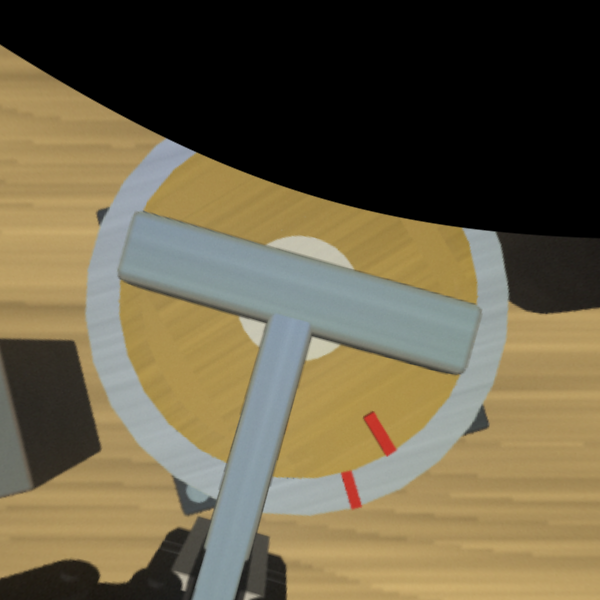

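Request:
carry_out(
  series="0.04 -0.9 0 0.1 0; 0.04 -0.9 0 0.1 0; 0.02 -0.54 0 0.06 0; 0 0 0 0 0; 0 0 0 0 0",
)

```text
clock: 13.9
tcp_pos: [0.456, 0.0625, 0.1201]
orientation: [-3.029, 0.834, -0.0]
contact_force: [0.6, 1.5, -1.2]
grip_width: 0.0117
```

```bash
python3 chk.py k
```

```text
13.9 [0.45596383 0.06245097 0.12006076] [ 0.6  1.5 -1.2] [ 0.06 -0.12  0.04]
head [0.5328 0.0162 0.1032] tool yaw -0.5375763284740405
(array([0.53316153, 0.0160878 , 0.0600309 ]), 382, np.float64(0.0018130965351439792), [(np.float64(0.4774917774835454), np.float64(4.665822347590942e-05), 870)])
red(ringplane) ang 195.84404537116782 0.05770035133397562
red(flangeplane) ang 197.07264570384473 0.06339459298249983
```

View pics/k_ring.png

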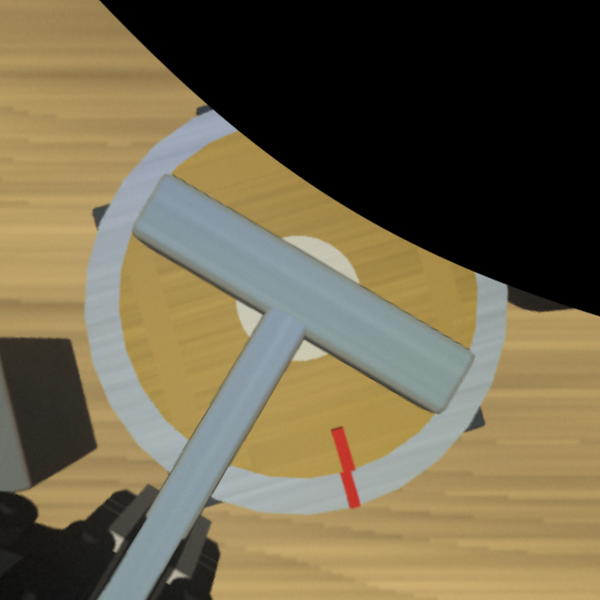

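The two red lines meet at about (345,470). I back off slightly to unload the pins, then lift.

Request:
carry_out(
  series="0 0.16 0 -0.018 0; 0 0 -0.5 0 0; 0 0 -1 0 0; 0 0 -2 0 0; 0 0 -3 0 0; 0 0 0 0 0",
)

```text
clock: 14.7
tcp_pos: [0.4568, 0.0617, 0.1875]
orientation: [-3.034, 0.809, -0.008]
contact_force: [0.0, 0.2, -3.0]
grip_width: 0.0119
```

```bash
python3 chk.py l; python3 - <<'E'
from h import *
p=eyes.grab_frame("top")
for q in ["mat","brush_mid"]:
    print(q,[(round(l['confidence'],2),onz(p,l['uv'],Z[q]).round(3)) for l in spotter.mark_of(p,q)[:2]])
# mat corners by dark mask
c=p["color"]; t=spotter.trace(p,"mat"); m=t[0]["pixels"].astype(np.uint8); print(t[0]["confidence"],m.sum())
b=(c.max(2)<50).astype(np.uint8)
N,l,s,ct=cv2.connectedComponentsWithStats(b)
i=np.bincount(l[m>0]).argsort()[::-1]; i=[k for k in i if k>0][0]
mm=(l==i).astype(np.uint8); k,_=cv2.findContours(mm,cv2.RETR_EXTERNAL,cv2.CHAIN_APPROX_NONE)
rc=cv2.boxPoints(cv2.minAreaRect(max(k,key=cv2.contourArea))); print("px",rc.round(1).tolist())
w=np.array([onz(p,u,.005)[:2] for u in rc]); print(w.round(4),w.mean(0),np.linalg.norm(np.roll(w,-1,0)-w,axis=1))
cv2.imwrite("pics/l_top.png",c)
E
```

```text
14.7 [0.45681247 0.06170246 0.18748063] [ 0.   0.2 -3. ] [0.07 0.   0.04]
head [0.5345 0.0167 0.171 ] tool yaw -0.5212038429845939
(array([0.53323195, 0.01599844, 0.06035201]), 474, np.float64(0.0014443330982404786), [(np.float64(0.476482445072554), np.float64(-0.00040972118914728295), 909)])
red(ringplane) ang 196.0033470357864 0.05879616548727281
red(flangeplane) ang 196.85207332632567 0.06272082077842815
mat [(0.58, array([ 0.517, -0.387,  0.   ])), (0.48, array([0.667, 0.433, 0.   ]))]
brush_mid [(0.68, array([ 0.507, -0.332,  0.013])), (0.5, array([ 0.544, -0.025,  0.013]))]
0.96 3354
px [[326.79998779296875, 180.0], [373.1000061035156, 175.60000610351562], [380.20001220703125, 249.89999389648438], [333.8999938964844, 254.3000030517578]]
[[ 0.651  -0.2953]
 [ 0.6663 -0.4694]
 [ 0.3889 -0.4826]
 [ 0.374  -0.3127]] [ 0.52004031 -0.3900029 ] [0.17468476 0.27775735 0.17056479 0.27759125]
```

View pics/l_top.png

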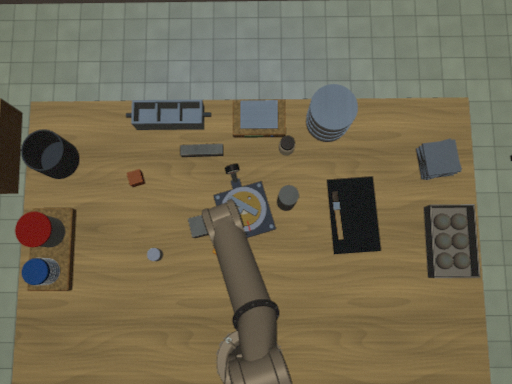

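View pics/l_ring.png

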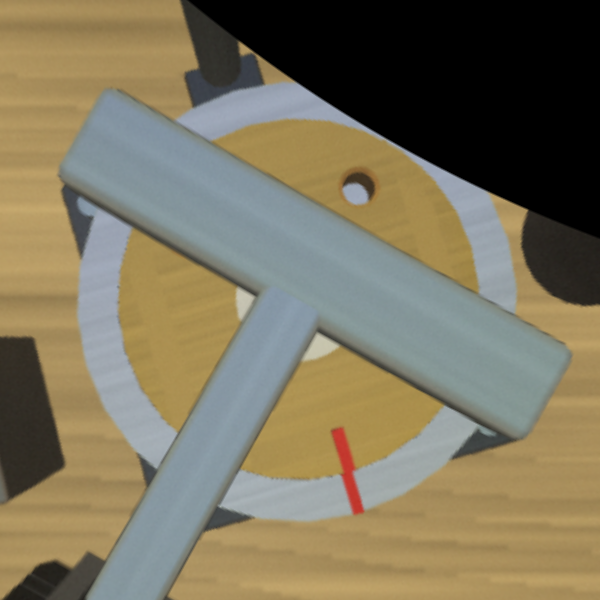

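Request:
carry_out(
  series="0 0 -3.5 -0.1 0; 0 0 -3.5 -0.17 0; 0 0 0 -0.17 0; 0 2 0 -0.136 0; 0.5 5 0 0 0; 0.5 5 0 0 0; 0.5 5 0 0 0; 0.5 5 0 0 0",
)

```text
clock: 15.95
tcp_pos: [0.4841, -0.1587, 0.2541]
orientation: [-3.14, -0.087, 0.002]
contact_force: [0.6, 0.9, -3.3]
grip_width: 0.0119
```

Request:
carry_out(
  series="0.5 5 0 0 0; 0.5 5 0 0 0; 0.5 5 0 0 0; 0.3 5 0 0 0; 0.3 4 0 0 0; 0 0 0 0 0; 0 0 0 0 0",
)

```text
clock: 16.82
tcp_pos: [0.5184, -0.3946, 0.2536]
orientation: [-3.138, -0.087, 0.003]
contact_force: [-0.1, 0.6, -2.7]
grip_width: 0.0122
```

```bash
python3 - <<'E'
from h import *
o=r.get_obs(); p=eyes.grab_frame("wrist"); print(o["clock"],o["tcp_pos"],o["orientation"],o["joints"].round(2),o["grip_width"])
R=Ro.from_rotvec(o["orientation"]).as_matrix(); print("yaw",np.arctan2(R[1,0],R[0,0]))
print("todo tool",R[:2,:2].T@(np.array([.5194,-.415])-o["tcp_pos"][:2]))
cv2.imwrite("pics/m_w.png",p["color"]); cv2.imwrite("pics/m_mat.png",plane_patch(p,o,[.52,-.39],.005,half=.18,n=560))
E
```

```text
16.825 [ 0.51844292 -0.39464905  0.25361827] [-3.13833659e+00 -8.70920761e-02  2.75454264e-03] [ 0.63  0.43 -0.11  1.59  0.05  1.12 -1.  ] 0.01220268802863294
yaw 0.05548959837622342
todo tool [-0.00017308  0.02037266]
```

View pics/m_w.png

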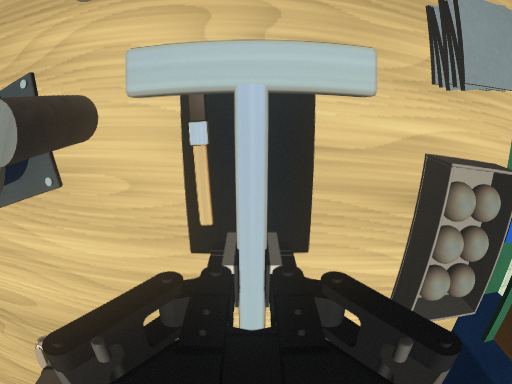

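View pics/m_mat.png

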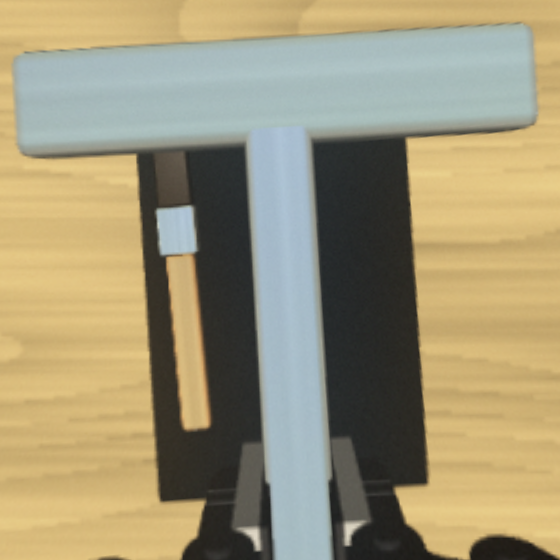

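Request:
carry_out(
  series="0 2 2 -0.006 0; 0 0 5 0 0; 0 0 5 0 0; 0 0 5 0 0; 0 0 2.5 0 0; 0 0 0 0 0; 0 0 0 0 0",
)

```text
clock: 17.75
tcp_pos: [0.521, -0.4154, 0.0616]
orientation: [3.139, 0.097, 0.003]
contact_force: [-0.8, 0.0, -1.9]
grip_width: 0.0119
```

```bash
python3 - <<'E'
from h import *
o=r.get_obs(); p=eyes.grab_frame("side"); print(o["clock"],o["tcp_pos"],o["orientation"],o["grip_width"])
cv2.imwrite("pics/n_s.png",cv2.resize(p["color"][140:240,260:400],None,fx=5,fy=5))
p=eyes.grab_frame("wrist");cv2.imwrite("pics/n_w.png",p["color"])
E
```

```text
17.75 [ 0.52100669 -0.41544877  0.06160278] [3.13908737e+00 9.74487343e-02 3.07996927e-03] 0.011870908238842012
```

View pics/n_s.png

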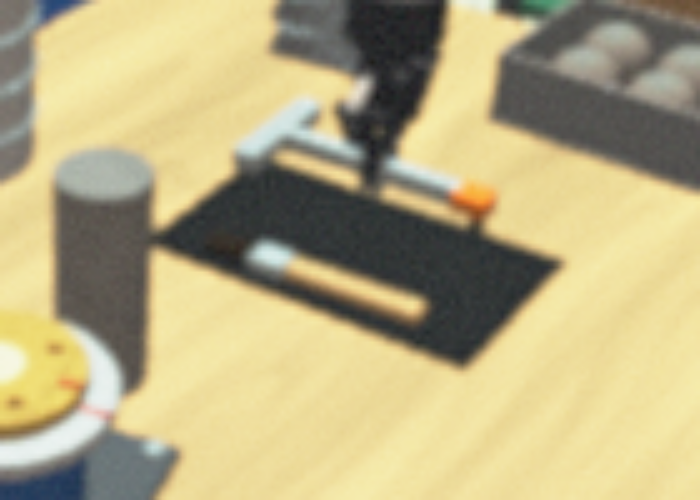

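View pics/n_w.png

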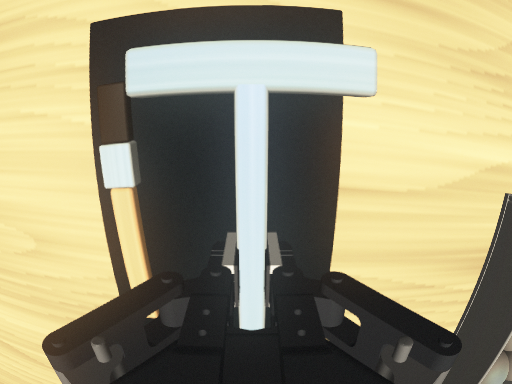

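Request:
carry_out(
  series="0 0 2 0 0; 0 0 1.2 0 0; 0 0 0.5 0 0; 0 0 0 0 0",
)

```text
clock: 18.35
tcp_pos: [0.5195, -0.4155, 0.0225]
orientation: [-3.14, -0.096, 0.001]
contact_force: [-0.9, 0.0, -3.3]
grip_width: 0.0115
```

Request:
carry_out(
  series="0 0 0.25 0 0; 0 0 0 0 0",
)

```text
clock: 18.6
tcp_pos: [0.52, -0.4159, 0.0219]
orientation: [3.14, 0.096, 0.001]
contact_force: [-3.1, 2.1, 7.3]
grip_width: 0.012
```

Contact is felt at the expected height. I release with a partial opening, because the brush is close.

Request:
carry_out(
  series="0 0 -0.1 0 0.1; 0 0 0 0 0.25; 0 0 0 0 0.45; 0 0 0 0 0.45; 0 0 -2 0 0.45; 0 0 -4 0 0.45; 0 0 -5 0 0.45; 0 0 -5 0 0.45",
)

```text
clock: 19.6
tcp_pos: [0.5198, -0.4157, 0.1847]
orientation: [3.139, 0.096, 0.002]
contact_force: [0.4, -0.3, -0.7]
grip_width: 0.0383
```

Request:
carry_out(
  series="0 0 -5 0 0.45; 0 0 0 0 0.45; 0 0 0 0 0.45",
)

```text
clock: 19.98
tcp_pos: [0.5196, -0.4156, 0.2324]
orientation: [3.14, 0.096, 0.001]
contact_force: [0.9, 0.1, -0.3]
grip_width: 0.0384
```

```bash
python3 - <<'E'
from h import *
o=r.get_obs(); print(o["clock"],o["tcp_pos"],o["grip_width"],o["contact_force"].round(1))
p=eyes.grab_frame("wrist");cv2.imwrite("pics/o_w.png",p["color"])
im=plane_patch(p,o,[.52,-.39],.005,half=.18,n=560); cv2.imwrite("pics/o_mat.png",im)
a=.06; R=np.array([[np.cos(a),-np.sin(a)],[np.sin(a),np.cos(a)]])
for q in ["spanner_head","pin_a","heel","brush_mid"]:
    z=.013 if q=="brush_mid" else .005
    for l in spotter.mark_of(p,q)[:2]: print(q,round(l['confidence'],2),(R.T@(onz(p,l['uv'],z,o)[:2]-[.52,-.391])).round(4))
p=eyes.grab_frame("side"); cv2.imwrite("pics/o_s.png",cv2.resize(p["color"][140:260,190:400],None,fx=3.8,fy=3.8))
for q in Z:
    L=spotter.mark_of(p,q); print(q," ".join(f"{l['confidence']:.2f}@{np.round(onz(p,l['uv'],Z[q])[:2],3)}" for l in L[:2]))
E
```

```text
19.975 [ 0.51960327 -0.4155581   0.23241856] 0.038403957522649114 [ 0.9  0.1 -0.3]
spanner_head 0.74 [ 0.086  -0.0264]
pin_a 0.87 [0.0895 0.0194]
pin_a 0.79 [ 0.092  -0.0692]
heel 0.97 [-0.0848 -0.0214]
heel 0.52 [-0.0195 -0.0259]
brush_mid 0.64 [-0.0092  0.0647]
spanner_grip 0.84@[ 0.519 -0.429] 0.40@[0.514 0.036]
spanner_head 0.81@[ 0.602 -0.396] 0.20@[ 0.64  -0.244]
pin_a 0.70@[ 0.628 -0.394] 0.63@[ 0.612 -0.444]
heel 0.92@[ 0.419 -0.418]
cell 0.69@[0.535 0.007] 0.47@[ 0.652 -0.094]
cell_mark 0.68@[ 0.472 -0.006]
gauge_column 0.64@[0.632 0.07 ]
ring_top 0.72@[0.538 0.02 ]
ring_mark 0.61@[0.48  0.004] 0.35@[ 0.811 -0.075]
mat 0.58@[ 0.537 -0.412]
brush_mid 0.48@[ 0.498 -0.336]
core_mid 0.72@[ 0.578 -0.151]
cube_mid 0.98@[0.478 0.166]
small_cube_mid 0.76@[0.658 0.419]
tin_mid 0.63@[0.383 0.339] 0.26@[ 0.796 -0.157]
prism_mid 0.79@[0.769 0.166] 0.70@[ 0.518 -0.42 ]
jar_mid 0.67@[ 0.573 -0.346] 0.65@[ 0.766 -0.134]
```

View pics/o_mat.png

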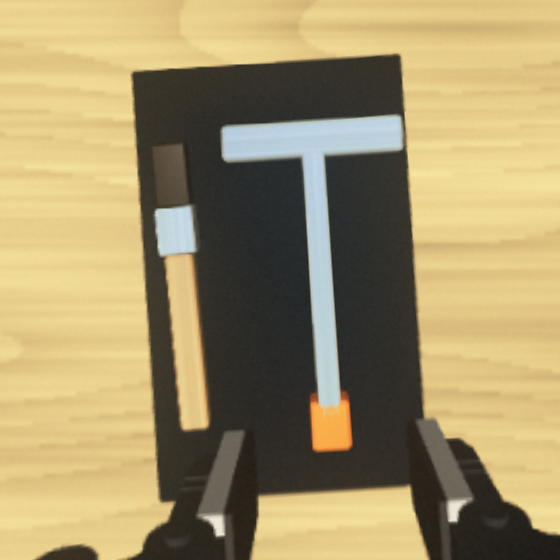

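View pics/o_s.png

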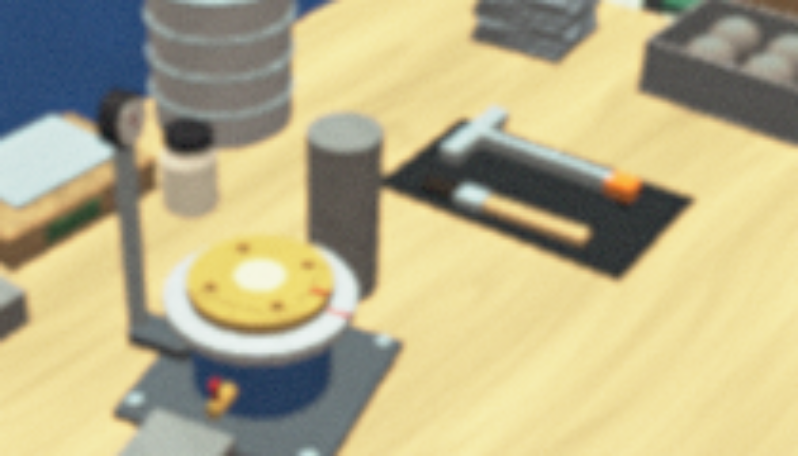

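The spanner lies pins down on the mat, from about (312,138) to (330,425). The brush is untouched and the ring and flange lines meet. I'm handing in.

```bash
python3 -c "
from bench import r
print(r.hand_in())"
```

```text
the job is handed in; nothing more can be done
None
```

The cell is locked, the spanner is lying pins down on the mat, and I handed the job in at about 20 s on the clock. The hand-in gives no verdict.

- **Seating:** I chose the pair of holes that puts the handle on the robot's side of the cell, clear of the gauge column and the core. The pins went about 13 mm into the holes, by the arm's height. The ring had not turned at that point: its red line stood at 238.7° before turning, against 238.8–238.9° while I was lining up.
- **Turning:** I turned the ring about 43° clockwise. After I lifted the spanner out, the wrist picture showed the ring's line at 196° and the flange line at 196.2°, so they meet within about 1°. Near lock the two lines showed as one patch, so that small difference is only approximate.
- **Laying down:** My last wrist picture put both pins and the heel inside the mat outline. The nearest point was the outer pin, at y = -0.069 m against the limit of -0.086 m. Contact with the mat came at the expected height, and the gripper ended up clear, 0.23 m above the table.
- **Bystanders:** The last side picture put the core, both cubes, the tin, the prism, the jar and the brush within about 1–2 cm of where they first appeared. The robot never pushed against any of them.

**Checks that disagreed:**
- The detector gave some false hits in the last side picture. It placed the jar, with similar confidence, once on the mat and once at its right place, and it was 20–30 mm off on the spanner head and pins. I relied on the wrist picture there.
- The ring and crossbar measured 2–4% too small in the wrist pictures, but the pins still went in without resistance.

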